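Load the dish carrier, then hold the incubator lid open

ROBOT

A 6-joint arm with a two-finger parallel gripper is mounted at the origin on the work surface. World frame = base frame: x ahead of the robot, y to its left, z up, the work surface at z = 0. Lengths are in m, angles in rad, forces in N, time in s.
With the tool pointing down it reaches from about 0.3 to 1 m from the base axis. Payload 5.1 kg.
Tool frame: the origin (TCP) lies midway between the tips of the shut fingers; the grasp point (between the pads) lies 19 mm behind it; z points along the fingers, y is the line along which they close (so a half turn about z gives the same grasp; the last joint's range is limited). The gripper opens to 95 mm and grips with 3 to 60 N. Pads are 20 mm wide; open, the fingers measure 119 mm over their backs; the gripper's body (75 mm by 180 mm) begins 59 mm behind the grasp point.
Start: joints at [1.245, 0.124, 1.65, -0, 1.367, -0.083], TCP at [0.156, 0.631, 0.215] pointing down, gripper open.
Joint ranges: [-2.61, 2.61], [-1.02, 2.33], [0.03, 2.71], [-1.35, 4.49], [0.32, 2.68], [-2.91, 2.91]. Speed limits (rad/s): [2.57, 2.57, 3.14, 3.14, 3.14, 3.14].

INTERFACE

Orientations are given as a 3x3 rotation matrix whose columns are the frame's x, y, z axes.
In Python, from workcell import status, grab_frame, camera_model, hand_in gives the robot as it stands.
- The arm moves only by the tool drive_tool, never from a script. Its argument "series" is a list of rows, each an object of numbers: "x", "y", "z": the shift along the world's x, y, z each as a share of 20 cm, from -1 to 1; "wx", "wy", "wz": the turn, a rotation vector about the world's x, y, z each as a share of 6 degrees, from -1 to 1. In form: [{"x": .., "y": .., "z": .., "wx": .., "wy": .., "wz": ..}, ...]. A call has 1 to 10 rows; each row shifts and turns the commanded pose from where the row before left it; what a row does not reach is not made up. A row lasts 1/8 s, in which the tool goes at most 62.5 mm and 10.7 degrees, less where a joint would pass 70% of its speed; a pose out of reach is approached as far as the arm can. A call with a number of a shift or a turn outside -1 to 1 is refused whole. A call with a gripper value outside its range is refused whole. "fingers" is the opening, from 0 (shut) to 1 (fully open), set as the call begins (left out, the last holds). The fingers move at their own pace and stop on an object; the grip force is fixed at half the most. Time passes only in rows, so rows that do not move let the fingers close. It gives the time, the measured TCP pose, the force, the opening and the grip force at its end, in the units of the state.
- status.get_state(): the state, without advancing time (a new reading comes with each control period).
- grab_frame(name): name is "scene" or "top" or "wrist"; returns the picture (384x512x3 uint8, red, green, blue); there is no depth.
- camera_model(name): a dict with "K" (3x3 intrinsics, pixels), "k1" (the pictures are not rectified: a ray, as slopes to the right and down, at radius r is drawn at 1 + k1 r^2 times it, then the intrinsics apply), "cam_to_world" (4x4, takes a point from camera to world coordinates). Camera axes: x right, y up, looking along -z (the intrinsics and any distortion apply to the point x, -y, -z); pixel columns grow to the right and rows downward; lengths in m; the calibration is good to about 2 mm. A picture is of the moment at which its call begins: read the wrist's pose just before it. camera_model takes no time and is no camera call; for the wrist camera it gives the pose at the moment of the call.
- hand_in(): hands the job in; it is judged then, once.
The state is a dict: "time": time; "joints": joint angles; "qvel": joint speeds; "joint_efforts": joint torques, N m; "tool_pos": TCP position; "tcp_rot": TCP orientation; "force": force on the tool from outside, world axes, zero at the start; "ft_torque": the same for the moment, N m; "gripper_width": opening from 0.0 (shut) to 1.0 (fully open); "grasp_force": force on a finger pad.
Only numpy, scipy, OpenCV 4.12 (cv2) and the standard library are available. Lean on these libraries where they do the work, as an engineer would, in place of code of your own. Each camera call takes 0.05 s, during which the arm holds its last target. There are 200 camera calls.

TASK

Set the three blue-lidded culture dishes into the three recesses of the dark aluminium carrier, one in each, seated flat on the bottom. Only then raise the incubator's lid by its handle to 50 degrees and keep holding it there with the gripper, so that a colleague can slip the carrier in while most of the warm air stays inside: the lid falls shut by itself, so the job ends while you are still holding it, steady. Leave the carrier where it lies and do not disturb the other things on the table.

Things in the scene. Friction and masses are not known exactly. Their poses are not given: they have to be found in the camera images.
- lid (a joint): opening of the incubator's lid, rad: 0 shut (at the start), growing as its front edge rises, 50 degrees = 0.873, stop at 1.3. White frame with clear window, 188 mm deep, 262 wide, 25 thick; level hinge along its back edge (the incubator's y), almost frictionless: the lid (0.3 to 0.65 kg) falls shut from any angle; raising it at the handle takes 2 to 5 N
- lid_handle (a point): middle of the lid's handle: dark round bar 12 mm thick, parallel to the hinge, 112 mm free between two steel posts near the lid's front edge. Bar centre 33 mm over the lid's top, 170 mm over the table when shut; from the hinge line 160 mm to the front and 48 mm up (shut), turning with the lid. Fingers before and behind it can stay pointing down while the bar turns between them
- lid_hinge (a point): middle of the lid's hinge line, 122 mm above the table; its x axis points to the incubator's back while the lid is shut (it turns with the lid), its y axis runs along the hinge
- incubator: bench-top dish incubator, white, fixed to the table, 300 mm deep (x) by 300 mm wide (y), 110 mm high under the lid, rear housing 124 mm high; heated chamber 170 by 230 mm, 50 mm deep, under the lid, empty. Origin: centre of its underside; its x axis points from the front (control panel, towards the robot) to the back, z up
- carrier: dish carrier, dark anodised aluminium plate 70 mm (x) by 210 mm (y), 10 mm thick, lying loose (0.45 kg), with three round recesses in a row along its y axis, 55 mm apart, and turned-up ends 32 mm high. Origin: centre of its underside
- nest0 (a point): centre of the floor of the carrier's recess at the carrier's +y end; round, 39 mm wide, 4 mm deep, floor 6 mm above the table; frame parallel to the carrier's
- nest1 (a point): centre of the floor of the carrier's recess in the middle; round, 39 mm wide, 4 mm deep, floor 6 mm above the table; frame parallel to the carrier's
- nest2 (a point): centre of the floor of the carrier's recess at the carrier's -y end; round, 39 mm wide, 4 mm deep, floor 6 mm above the table; frame parallel to the carrier's
- dish1: 35 mm culture dish with its lid pressed on (one piece to handle), about 20 g, 13 mm tall: clear base 35 mm across up to 5 mm, blue lid 39 mm across from 5 to 13 mm. In a recess the lid's rim stays 1 mm above the plate. Origin: centre of its underside; lies upright on the table
- dish2: 35 mm culture dish with its lid pressed on (one piece to handle), about 20 g, 13 mm tall: clear base 35 mm across up to 5 mm, blue lid 39 mm across from 5 to 13 mm. In a recess the lid's rim stays 1 mm above the plate. Origin: centre of its underside; lies upright on the table
- dish3: 35 mm culture dish with its lid pressed on (one piece to handle), about 20 g, 13 mm tall: clear base 35 mm across up to 5 mm, blue lid 39 mm across from 5 to 13 mm. In a recess the lid's rim stays 1 mm above the plate. Origin: centre of its underside; lies upright on the table
- vial_amber: bystander: amber glass vial with white cap, 28 mm across, 60 mm tall, near the dishes; origin under its centre
- vial_white: bystander: amber vial with a white label and white cap, 30 mm across, 65 mm tall; origin under its centre
- objective_case1: bystander: white objective case with a red band, 42 mm across, 75 mm tall; origin under its centre
- objective_case2: bystander: a second such objective case
- timer: bystander: white lab timer lying flat, 55 by 70 by 18 mm; origin under its centre
- tip_box: bystander: box of pipette tips, 88 by 123 by 62 mm; origin under its centre
Not all that is in view belongs to the job. Leave any brown, red or turquoise look-alike of the dish3 alone.

How it is judged:
By the outcome, as a careful person would: the job done as asked, in the order asked, and still so for the second after the job is handed in, while the arm keeps its last pose, push and grip.
It also fails if it takes over 72 s, if anything falls off the work surface, if the arm or the gripper's body presses on something with over 40 N, if the wrist force passes 120 N, or if a joint passes its speed limit or range.

## Working session

There is one attempt and no reset: what is moved stays moved. The work goes in short steps, Python scripts to look and compute and a tool call to move; the robot and the scene stay as the last step left them, time stands still between calls to the robot, and variables do not carry over. Pictures are saved under pics/ and viewed, at most 10 in all, crops included, and the job is handed in when it is done.

Besides the shell and the picture viewer there is one more tool, called after "Request:" as name([rows], argument=value, ...), one row to a line, values as JSON. drive_tool: Moves the arm, as the interface text tells. Its arguments: {"type":"object","properties":{"series":{"type":"array"},"fingers":{"type":"number"}},"required":["series"]}

```bash
ls; mkdir -p pics; python3 - <<'E'
from workcell import status, grab_frame, camera_model
import cv2
s=status.get_state();print(s)
for n in ("scene","top"):
    cv2.imwrite(f"pics/{n}0.png",grab_frame(n)[:,:,::-1]); m=camera_model(n);print(n,m)
E
```

```text
pics
{'time': 0.0, 'joints': array([ 1.24541240e+00,  1.24488464e-01,  1.65168120e+00,  2.12294909e-05,
        1.36749748e+00, -8.26272897e-02]), 'qvel': array([ 0.00014457,  0.0019608 ,  0.00048517,  0.00066466, -0.00304496,
       -0.00183409]), 'joint_efforts': array([ 8.07419633e-05, -4.17613041e+01, -3.59926164e+01,  7.74965622e-02,
        4.92576475e-02, -1.83349671e-04]), 'tool_pos': array([0.15607839, 0.63031595, 0.21339357]), 'tcp_rot': array([[-9.70677925e-01,  2.40382820e-01, -6.82859744e-04],
       [ 2.40383713e-01,  9.70675967e-01, -1.95899338e-03],
       [ 1.91927189e-04, -2.06569999e-03, -9.99997848e-01]]), 'force': array([-0.68439713, -0.33101667, -0.29935275]), 'ft_torque': array([ 0.00700464,  0.06489609, -0.00013403]), 'grasp_force': 0.0, 'gripper_width': 1.0004368313676182}
scene {'K': array([[378.3142423 ,   0.        , 256.91820288],
       [  0.        , 378.3142423 , 194.92436531],
       [  0.        ,   0.        ,   1.        ]]), 'k1': 0.04307847410505437, 'cam_to_world': array([[-0.5274954 , -0.48208031,  0.69953355,  1.19423293],
       [ 0.8492052 , -0.27547829,  0.45051331,  0.48991763],
       [-0.02447729,  0.83169122,  0.55469863,  0.61940699],
       [ 0.        ,  0.        ,  0.        ,  1.        ]])}
top {'K': array([[405.53880952,   0.        , 255.40211577],
       [  0.        , 405.53880952, 190.98724663],
       [  0.        ,   0.        ,   1.        ]]), 'k1': -0.08020396941548182, 'cam_to_world': array([[-0.02848781,  0.99484734, -0.09729958,  0.43304085],
       [-0.99952153, -0.02717723,  0.01476865,  0.08650818],
       [ 0.01204822,  0.09767375,  0.99514556,  1.23307995],
       [ 0.        ,  0.        ,  0.        ,  1.        ]])}
```

View pics/scene0.png

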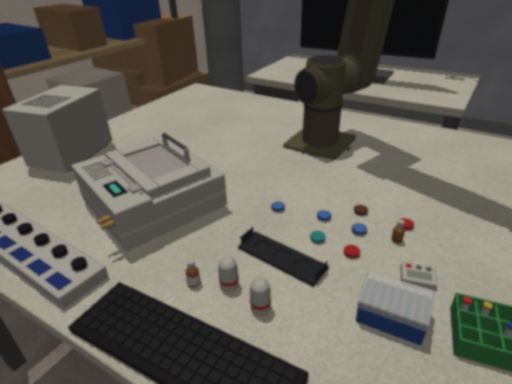

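View pics/top0.png

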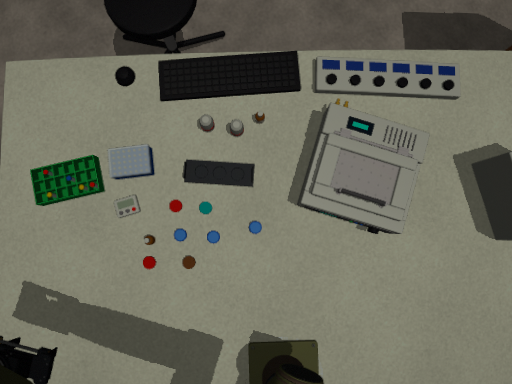

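The scene view shows blue dishes at about (278,206), (324,215) and (359,229), the carrier at (283,256) and the incubator at (150,185). In the top view the dishes are at (255,227), (213,237) and (180,235), the carrier at (219,173) and the handle bar at (362,197). The red, brown and turquoise look-alikes lie near the dishes.

```bash
cat > h.py <<'E'
import numpy as np, cv2
from workcell import status, grab_frame, camera_model
def ray(m,uv):
    K=m["K"];d=np.array([(uv[0]-K[0,2])/K[0,0],(uv[1]-K[1,2])/K[1,1]]);s=d.copy()
    for _ in range(20): s=d/(1+m["k1"]*(s@s))
    T=m["cam_to_world"];v=T[:3,:3]@np.array([s[0],-s[1],-1.]);return T[:3,3],v/np.linalg.norm(v)
def plane(m,uv,z):
    o,v=ray(m,uv);return o+v*(z-o[2])/v[2]
def tri(rs):
    A=np.zeros((3,3));b=np.zeros(3)
    for o,v in rs: P=np.eye(3)-np.outer(v,v);A+=P;b+=P@o
    p=np.linalg.solve(A,b);return p,max(np.linalg.norm((np.eye(3)-np.outer(v,v))@(p-o)) for o,v in rs)
def proj(m,p):
    T=m["cam_to_world"];c=T[:3,:3].T@(np.asarray(p)-T[:3,3]);s=np.array([c[0],-c[1]])/-c[2]
    s=s*(1+m["k1"]*(s@s));return m["K"][:2,:2]@s+m["K"][:2,2]
def blobs(mask,lo,hi):
    n,l,st,c=cv2.connectedComponentsWithStats(mask.astype(np.uint8))
    return [(c[i],st[i]) for i in range(1,n) if lo<st[i,4]<hi]
def blue(img,smin=110,vmin=60):
    h=cv2.cvtColor(img,cv2.COLOR_RGB2HSV);return (h[...,0]>100)&(h[...,0]<125)&(h[...,1]>smin)&(h[...,2]>vmin)
def shot(name,fn=None):
    m=camera_model(name);i=grab_frame(name)
    if fn: cv2.imwrite("pics/"+fn,i[:,:,::-1])
    return m,i
E
python3 - <<'E'
from h import *
np.set_printoptions(precision=4,suppress=True)
B={}
for n in ("scene","top"):
    i=cv2.imread(f"pics/{n}0.png")[:,:,::-1].copy();m=camera_model(n)
    B[n]=[(c,st[4],ray(m,c)) for c,st in blobs(blue(i),40,400)]
    for c,a,r in B[n]: print(n,c,a,plane(m,c,.011))
for a in B["scene"]:
    for b in B["top"]:
        p,e=tri([a[2],b[2]])
        if e<.006: print("tri",a[0],b[0],p,e)
m=camera_model("top");i=cv2.imread("pics/top0.png");g=i.max(2)
mk=(g<75);mk[:150]=0;mk[195:]=0;mk[:,:170]=0;mk[:,270:]=0
cs,_=cv2.findContours(mk.astype(np.uint8),0,2);c=max(cs,key=cv2.contourArea)
r=cv2.minAreaRect(c);print("carrier",r,plane(m,r[0],.01))
for p in cv2.boxPoints(r): print(plane(m,p,.02))
print("handle",plane(m,(337,189),.17),plane(m,(386,204),.17))
E
```

```text
scene [12.9563 28.7817] 252 [-0.7154 -3.1777  0.011 ]
scene [277.5 206. ] 72 [0.4456 0.0745 0.011 ]
scene [323.5119 215.0952] 84 [0.4211 0.2009 0.011 ]
scene [358.902  228.7255] 102 [0.4297 0.3005 0.011 ]
scene [  5.2243 242.0654] 107 [ 0.9129 -0.4328  0.011 ]
scene [ 20.7724 253.8207] 145 [ 0.9187 -0.3579  0.011 ]
scene [ 38.5988 266.5569] 167 [ 0.9233 -0.281   0.011 ]
scene [ 57.9188 280.3452] 197 [ 0.9278 -0.2043  0.011 ]
top [330.9467  64.0267] 150 [ 0.9499 -0.1823  0.011 ]
top [353.9041  65.3767] 146 [ 0.9445 -0.2556  0.011 ]
top [377.4361  66.4662] 133 [ 0.9402 -0.3315  0.011 ]
top [400.6496  67.5912] 137 [ 0.936 -0.407  0.011]
top [423.4275  69.058 ] 138 [ 0.9309 -0.4819  0.011 ]
top [446.3358  70.146 ] 137 [ 0.9272 -0.5585  0.011 ]
top [254.8548 226.9355] 124 [0.4441 0.0731 0.011 ]
top [180.    234.488] 125 [0.4276 0.2983 0.011 ]
top [212.9528 236.6063] 127 [0.4187 0.1995 0.011 ]
tri [277.5 206. ] [254.8548 226.9355] [0.444  0.0733 0.0096] 0.00026190769302295535
tri [323.5119 215.0952] [212.9528 236.6063] [0.4186 0.1998 0.0089] 0.00015007142926653467
tri [358.902  228.7255] [180.    234.488] [0.4274 0.2993 0.0088] 0.0005970672000373434
tri [  5.2243 242.0654] [400.6496  67.5912] [ 0.9248 -0.3962  0.036 ] 0.0009863483833033582
tri [ 20.7724 253.8207] [377.4361  66.4662] [ 0.9299 -0.323   0.036 ] 0.00011523583703815837
tri [ 38.5988 266.5569] [353.9041  65.3767] [ 0.9343 -0.2489  0.036 ] 0.00035058649253802367
tri [ 57.9188 280.3452] [330.9467  64.0267] [ 0.9389 -0.1765  0.0358] 0.000501287166756829
carrier ((218.15708923339844, 172.64381408691406), (70.51013946533203, 22.549942016601562), 3.814074993133545) [0.6118 0.1801 0.01  ]
[0.5862 0.2882 0.02  ]
[0.6548 0.283  0.02  ]
[0.6346 0.0701 0.02  ]
[0.5662 0.0766 0.02  ]
handle [ 0.5364 -0.1456  0.17  ] [ 0.4927 -0.2754  0.17  ]
```

Request:
drive_tool([
  {"x": 0.14, "y": -0.2, "z": 0.05, "wz": -1},
  {"x": 0.14, "y": -0.2, "z": 0.05, "wz": -1},
  {"x": 0.14, "y": -0.2, "z": 0.05, "wz": -1},
  {"x": 0.14, "y": -0.2, "z": 0.05, "wz": -1},
  {"x": 0.14, "y": -0.2, "z": 0.05, "wz": -1},
  {"x": 0.14, "y": -0.2, "z": 0.05, "wz": -1},
  {"x": 0.14, "y": -0.2, "z": 0.05, "wz": -1},
  {"x": 0.14, "y": -0.2, "z": 0.05, "wz": -1},
  {"x": 0.14, "y": -0.2, "z": 0.05, "wz": -1},
  {"x": 0.14, "y": -0.2, "z": 0.05, "wz": -1},
], fingers=0.6)

```text
invalid input
```

Request:
drive_tool([
  {"x": 0.06, "y": 0, "z": 0, "wz": -0.9},
  {"x": 0.06, "wz": -0.9},
  {"wz": -0.9},
  {"wz": -0.9},
  {},
])

```text
invalid input
```

```bash
python3 - <<'E'
from h import *
np.set_printoptions(precision=4,suppress=True)
s=status.get_state();print(s["time"],s["tool_pos"],s["tcp_rot"],s["joints"],s["gripper_width"])
m,i=shot("wrist","w1.png");print(m)
print(s["tcp_rot"].T@(m["cam_to_world"][:3,3]-s["tool_pos"]),s["tcp_rot"].T@m["cam_to_world"][:3,:3])
for c,st in blobs(blue(i),200,20000): print(c,st,plane(m,c,.013))
E
```

```text
0.1 [0.1561 0.6304 0.2136] [[-0.9707  0.2404 -0.0006]
 [ 0.2404  0.9707 -0.0017]
 [ 0.0001 -0.0018 -1.    ]] [ 1.2454  0.1244  1.6515 -0.      1.3675 -0.0826] 1.000092057380626
{'K': array([[331.5658,   0.    , 253.2714],
       [  0.    , 331.5658, 196.8659],
       [  0.    ,   0.    ,   1.    ]]), 'k1': -0.004154508770030352, 'cam_to_world': array([[ 0.2402, -0.9311, -0.2745,  0.0782],
       [ 0.9707,  0.2297,  0.0704,  0.65  ],
       [-0.0025, -0.2833,  0.959 ,  0.3845],
       [ 0.    ,  0.    ,  0.    ,  1.    ]])}
[ 0.0804 -0.     -0.171 ] [[ 0.0002  0.959   0.2834]
 [ 1.     -0.0004  0.0006]
 [ 0.0007  0.2834 -0.959 ]]
```

View pics/w1.png

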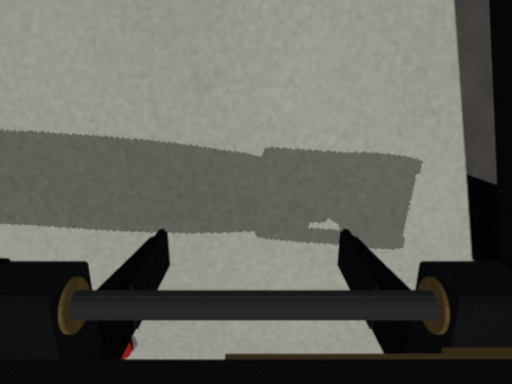

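The wrist view shows only table and shadow between the fingers, with the fingertips near (165,235) and (345,235). The move was refused, probably because each row needs all its keys.

Request:
drive_tool([
  {"x": 0.13, "y": -0.19, "z": 0.042, "wx": 0, "wy": 0, "wz": -0.97},
  {"x": 0.13, "y": -0.19, "z": 0.042, "wx": 0, "wy": 0, "wz": -0.97},
  {"x": 0.13, "y": -0.19, "z": 0.042, "wx": 0, "wy": 0, "wz": -0.97},
  {"x": 0.13, "y": -0.19, "z": 0.042, "wx": 0, "wy": 0, "wz": -0.97},
  {"x": 0.13, "y": -0.19, "z": 0.042, "wx": 0, "wy": 0, "wz": -0.97},
  {"x": 0.13, "y": -0.19, "z": 0.042, "wx": 0, "wy": 0, "wz": -0.97},
  {"x": 0.13, "y": -0.19, "z": 0.042, "wx": 0, "wy": 0, "wz": -0.97},
  {"x": 0.13, "y": -0.19, "z": 0.042, "wx": 0, "wy": 0, "wz": -0.97},
  {"x": 0.13, "y": -0.19, "z": 0.042, "wx": 0, "wy": 0, "wz": -0.97},
  {"x": 0.13, "y": -0.19, "z": 0.042, "wx": 0, "wy": 0, "wz": -0.97},
], fingers=0.6)

```text
time: 1.4
tool_pos: [0.4168, 0.2495, 0.2987]
tcp_rot: [[-0.304, 0.953, -0.0], [0.953, 0.304, -0.0], [-0.0, -0.0, -1.0]]
force: [0.0, 0.1, -0.6]
gripper_width: 0.601
grasp_force: 0.0
```

Request:
drive_tool([
  {"x": 0.13, "y": -0.19, "z": 0.042, "wx": 0, "wy": 0, "wz": -0.97},
  {"x": 0.13, "y": -0.19, "z": 0.042, "wx": 0, "wy": 0, "wz": -0.97},
  {"x": 0.13, "y": -0.19, "z": 0.042, "wx": 0, "wy": 0, "wz": -0.97},
  {"x": 0.13, "y": -0.19, "z": 0.042, "wx": 0, "wy": 0, "wz": -0.97},
  {"x": 0, "y": 0, "z": 0, "wx": 0, "wy": 0, "wz": 0},
  {"x": 0, "y": 0, "z": 0, "wx": 0, "wy": 0, "wz": 0},
])

```text
time: 2.15
tool_pos: [0.5199, 0.0992, 0.3317]
tcp_rot: [[0.093, 0.996, -0.001], [0.996, -0.093, 0.0], [0.0, -0.001, -1.0]]
force: [-0.7, -0.2, -0.3]
gripper_width: 0.598
grasp_force: 0.0
```

```bash
python3 - <<'E'
from h import *
np.set_printoptions(precision=4,suppress=True)
s=status.get_state();print(s["time"],s["tool_pos"],s["tcp_rot"],s["joints"],s["gripper_width"])
m,i=shot("wrist","w2.png");np.save("w2m.npy",m,allow_pickle=True)
for c,st in blobs(blue(i),200,20000): print(c,st,plane(m,c,.013))
E
```

```text
2.15 [0.5199 0.0992 0.3317] [[ 0.0934  0.9956 -0.0013]
 [ 0.9956 -0.0934  0.0003]
 [ 0.0002 -0.0013 -1.    ]] [ 0.0868 -0.1916  1.7642  0.0005  1.5703  0.1804] 0.5981051822843962
[170.3997  13.8266] [156   0  29  30 698] [0.4274 0.297  0.013 ]
[175.825   91.9324] [163  79  27  27 577] [0.4189 0.1985 0.013 ]
[205.4968 177.0764] [194 165  24  25 471] [0.4441 0.0726 0.013 ]
```

View pics/w2.png

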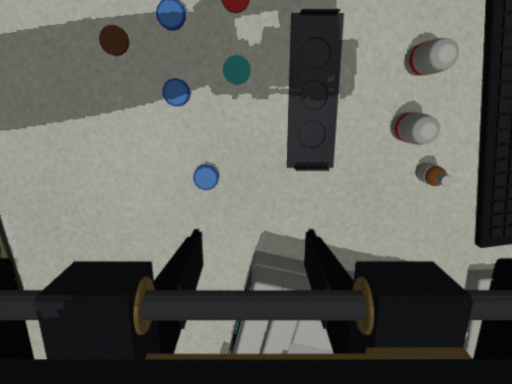

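The wrist view shows the blue dishes at (170,14), (176,92) and (205,177). The carrier spans (291,11) to (335,168), with recesses near (316,51), (314,94) and (312,133). I'll measure the recesses.

```bash
cat >> h.py <<'E'
def recess(m,i,guess,zf=.010):
    """fit circle (in plane zf = plate top) to the dark rim ring: rectify plate patch, edge points, robust fit"""
    px=.00025;n=240;g=np.asarray(guess[:2]);
    P=[proj(m,[g[0]+(a-n/2)*px,g[1]+(b-n/2)*px,zf]) for a,b in((0,0),(n,0),(n,n),(0,n))]
    H=cv2.getPerspectiveTransform(np.float32([(0,0),(n,0),(n,n),(0,n)]),np.float32(P))
    w=cv2.warpPerspective(i,H,(n,n),flags=cv2.WARP_INVERSE_MAP|cv2.INTER_CUBIC)
    gr=cv2.cvtColor(w,cv2.COLOR_RGB2GRAY);gr=cv2.normalize(gr.clip(0,90),None,0,255,cv2.NORM_MINMAX)
    gr=cv2.GaussianBlur(gr,(0,0),3)
    c=cv2.HoughCircles(gr,cv2.HOUGH_GRADIENT,1,200,param1=25,param2=8,minRadius=70,maxRadius=86)
    out=None if c is None else (g+(c[0,0,:2]-n/2)*px,c[0,0,2]*px)
    return out,gr
E
python3 - <<'E'
from h import *
np.set_printoptions(precision=4,suppress=True)
m=np.load("w2m.npy",allow_pickle=True).item();i=cv2.imread("pics/w2.png")[:,:,::-1].copy()
S=[]
for uv in((316,51),(314,94),(312,133)):
    g=plane(m,uv,.01);o,gr=recess(m,i,g);print(g,o);S.append(gr)
g=i.max(2);mk=(g<62).astype(np.uint8);mk[:,:280]=0;mk[:,350:]=0;mk[180:]=0
cs,_=cv2.findContours(mk,0,2);c=max(cs,key=cv2.contourArea);r=cv2.minAreaRect(c);print(r)
q=c[:,0,:].astype(float)
W=np.array([plane(m,p,.01)[:2] for p in q])
rr=cv2.minAreaRect(np.float32(W*1000));print(rr)
# long edges, in plane z=.01 (left/right), rows 25..160
for side in(0,1):
    E=[]
    for y in range(25,158):
        xs=q[q[:,1]==y,0]
        if len(xs): E.append(plane(m,(xs.max()+.5 if side else xs.min()-.5,y),.01)[:2])
    E=np.array(E);f=np.polyfit(E[:,1],E[:,0],1);print("edge x=%.4f*y+%.4f"%tuple(f),np.std(E[:,0]-np.polyval(f,E[:,1])))
cv2.imwrite("pics/rec.png",np.hstack(S))
E
```

```text
[0.6183 0.2337 0.01  ] (array([0.6174, 0.2311]), np.float32(0.021075001))
[0.6132 0.1775 0.01  ] (array([0.6121, 0.1764]), np.float32(0.021075001))
[0.608  0.1231 0.01  ] (array([0.6069, 0.1217]), np.float32(0.021075001))
((313.6588134765625, 88.87150573730469), (51.500389099121094, 161.49600219726562), 2.2025980949401855)
((611.7998657226562, 177.45651245117188), (216.44512939453125, 70.38091278076172), 84.57923126220703)
edge x=-0.0033*y+0.6318 0.027569269762171587
edge x=-0.0042*y+0.6334 0.02756728347846069
```

View pics/rec.png

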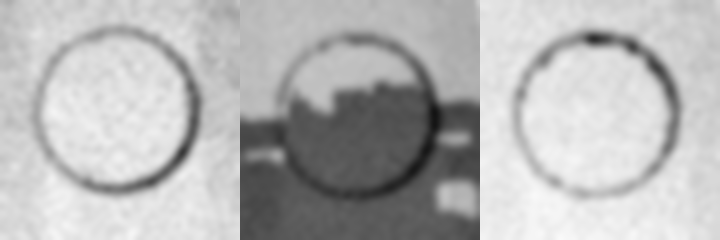

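The fits give recess centres at (.6174,.2311), (.6121,.1764) and (.6069,.1217), spaced 55.0 mm apart. The tool yaw already matches. I'll approach the first dish and take a second view to get heights.

Request:
drive_tool([
  {"x": -0.095, "y": -0.034, "z": -0.225, "wx": 0, "wy": 0, "wz": 0},
  {"x": -0.095, "y": -0.034, "z": -0.225, "wx": 0, "wy": 0, "wz": 0},
  {"x": -0.095, "y": -0.034, "z": -0.225, "wx": 0, "wy": 0, "wz": 0},
  {"x": -0.095, "y": -0.034, "z": -0.225, "wx": 0, "wy": 0, "wz": 0},
  {"x": 0, "y": 0, "z": 0, "wx": 0, "wy": 0, "wz": 0},
  {"x": 0, "y": 0, "z": 0, "wx": 0, "wy": 0, "wz": 0},
])

```text
time: 2.95
tool_pos: [0.4458, 0.0725, 0.1545]
tcp_rot: [[0.093, 0.996, 0.004], [0.996, -0.093, 0.0], [0.001, 0.004, -1.0]]
force: [0.1, -1.0, 0.7]
gripper_width: 0.6
grasp_force: 0.0
```

```bash
cat > look.py <<'E'
from h import *
import sys
np.set_printoptions(precision=4,suppress=True)
s=status.get_state();print(s["time"],s["tool_pos"],s["tcp_rot"][:,1],s["tcp_rot"][:,2])
m,i=shot("wrist",sys.argv[1]);np.save(sys.argv[1]+".npy",m,allow_pickle=True)
m0=np.load("w2m.npy",allow_pickle=True).item();
U=[(170.4,13.8),(175.8,91.9),(205.5,177.1)]
for c,st in blobs(blue(i),200,20000):
    p=plane(m,c,.012);print("blue",c,st,p)
    for u in U:
        t,e=tri([ray(m,c),ray(m0,u)])
        if e<.004: print("   tri",t,e)
for g in((.6174,.2311),(.6121,.1764),(.6069,.1217)):
    uv=proj(m,[*g,.01])
    if 5<uv[0]<500 and 5<uv[1]<380:
        o,gr=recess(m,i,g)
        if o is not None: print("rec",o,"tri",tri([ray(m,proj(m,[*o[0],.01])),ray(m0,proj(m0,[*g,.01]))]))
E
python3 look.py w3.png
```

```text
2.95 [0.4458 0.0725 0.1545] [ 0.9957 -0.0927  0.0035] [ 0.0036  0.0004 -1.    ]
blue [208.3899  47.3134] [ 187   24   44   48 1621] [0.4186 0.1988 0.012 ]
   tri [0.4187 0.1986 0.0124] 0.00012163197613217692
blue [250.8813 184.6326] [ 232  166   39   38 1154] [0.4437 0.0726 0.012 ]
   tri [0.4437 0.072  0.01  ] 8.794565330489419e-05
rec (array([0.6115, 0.1763]), np.float32(0.020775001)) tri (array([0.6124, 0.1764, 0.0081]), np.float64(1.3457282767289989e-05))
rec (array([0.6063, 0.1218]), np.float32(0.01805)) tri (array([0.6072, 0.1216, 0.0081]), np.float64(8.053369725325876e-05))
```

Request:
drive_tool([
  {"x": 0, "y": 0, "z": -0.25, "wx": 0, "wy": 0, "wz": 0},
  {"x": 0, "y": 0, "z": -0.25, "wx": 0, "wy": 0, "wz": 0},
  {"x": 0, "y": 0, "z": -0.15, "wx": 0, "wy": 0, "wz": 0},
  {"x": 0, "y": 0, "z": -0.08, "wx": 0, "wy": 0, "wz": 0},
  {"x": 0, "y": 0, "z": 0, "wx": 0, "wy": 0, "wz": 0},
  {"x": 0, "y": 0, "z": 0, "wx": 0, "wy": 0, "wz": 0},
  {"x": 0, "y": 0, "z": 0, "wx": 0, "wy": 0, "wz": 0},
])

```text
time: 3.88
tool_pos: [0.4458, 0.0718, 0.0079]
tcp_rot: [[0.094, 0.996, 0.003], [0.996, -0.094, 0.0], [0.0, 0.003, -1.0]]
force: [0.6, -0.3, 0.5]
gripper_width: 0.599
grasp_force: 0.0
```

Request:
drive_tool([
  {"x": 0, "y": 0, "z": 0, "wx": 0, "wy": 0, "wz": 0},
  {"x": 0, "y": 0, "z": 0, "wx": 0, "wy": 0, "wz": 0},
  {"x": 0, "y": 0, "z": 0, "wx": 0, "wy": 0, "wz": 0},
  {"x": 0, "y": 0, "z": 0, "wx": 0, "wy": 0, "wz": 0},
], fingers=0)

```text
time: 4.38
tool_pos: [0.4444, 0.0717, 0.0065]
tcp_rot: [[0.094, 0.996, 0.0], [0.996, -0.094, 0.0], [0.0, 0.0, -1.0]]
force: [-0.1, 0.3, 1.6]
gripper_width: 0.398
grasp_force: 30.0
```

Request:
drive_tool([
  {"x": 0, "y": 0, "z": 0.2, "wx": 0, "wy": 0, "wz": 0},
  {"x": 0, "y": 0, "z": 0.2, "wx": 0, "wy": 0, "wz": 0},
  {"x": 0.2, "y": 0.06, "z": 0, "wx": 0, "wy": 0, "wz": 0},
  {"x": 0.2, "y": 0.06, "z": 0, "wx": 0, "wy": 0, "wz": 0},
  {"x": 0.2, "y": 0.06, "z": 0, "wx": 0, "wy": 0, "wz": 0},
  {"x": 0.2, "y": 0.07, "z": 0, "wx": 0, "wy": 0, "wz": 0},
  {"x": 0, "y": 0, "z": 0, "wx": 0, "wy": 0, "wz": 0},
  {"x": 0, "y": 0, "z": 0, "wx": 0, "wy": 0, "wz": 0},
  {"x": 0, "y": 0, "z": 0, "wx": 0, "wy": 0, "wz": 0},
])

```text
time: 5.5
tool_pos: [0.6031, 0.1214, 0.086]
tcp_rot: [[0.094, 0.996, -0.001], [0.996, -0.094, -0.0], [-0.0, -0.001, -1.0]]
force: [-0.0, 0.2, -0.2]
gripper_width: 0.399
grasp_force: 30.0
```

```bash
cat > held.py <<'E'
from h import *
import sys
np.set_printoptions(precision=4,suppress=True)
s=status.get_state();t=s["tool_pos"];print(s["time"],t,s["tcp_rot"][:,1],s["tcp_rot"][:,2])
m,i=shot("wrist",sys.argv[1])
for c,st in blobs(blue(i),200,20000):
    p=plane(m,c,t[2]+.006);print("blue",c,st,"at held height",p,"off tcp",p-t)
for g in((.6174,.2311),(.6121,.1764),(.6069,.1217)):
    uv=proj(m,[*g,.01])
    if 5<uv[0]<500 and 5<uv[1]<380: print("rec",uv,recess(m,i,g)[0])
E
python3 held.py w4.png
```

```text
5.5 [0.6031 0.1214 0.086 ] [ 0.9956 -0.0942 -0.0009] [-0.001  -0.0002 -1.    ]
blue [  9.1161 130.3184] [  0 104  23  51 870] at held height [0.4896 0.1978 0.092 ] off tcp [-0.1135  0.0764  0.006 ]
blue [253.4027 249.0335] [ 218  215   71   68 3794] at held height [0.6031 0.1231 0.092 ] off tcp [0.     0.0017 0.006 ]
rec [259.3776  52.6954] (array([0.6173, 0.2315]), np.float32(0.020750001))
rec [258.7995 133.5138] (array([0.6122, 0.177 ]), np.float32(0.018725002))
rec [258.4156 204.6677] (array([0.606 , 0.1223]), np.float32(0.019625))
```

View pics/w4.png

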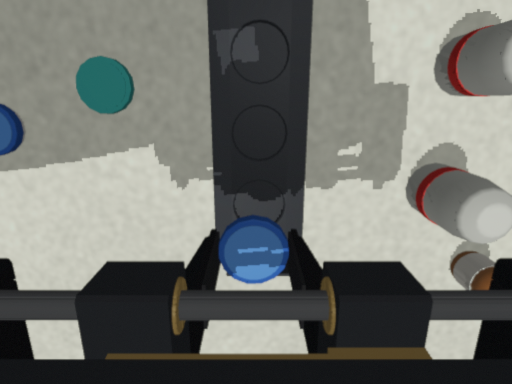

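The held dish is at (253,249) between the fingers, and the recesses are at (260,53), (259,133) and (258,205). The blob includes the dish's side face, so I'll measure its y from the far rim of the lid instead.

```bash
cat >> h.py <<'E'
def helddish(m,i,t,h=.0065):
    """centre of held lid from its far rim (top edge), widest chord"""
    c,st=max((b for b in blobs(blue(i,70,30),500,20000) if abs(b[0][0]-253)<30),key=lambda b:b[1][4])
    q=plane(m,(c[0],st[1]+st[3]-.5),t[2]+h)   # far rim
    q2=plane(m,(c[0],st[1]-.5),t[2]+h-.008) # near rim's lower edge
    return c,st,np.array([q[0],q[1]+.0195])-t[:2],np.array([q2[0],q2[1]-.0195])-t[:2]
E
python3 - <<'E'
from h import *
np.set_printoptions(precision=4,suppress=True)
s=status.get_state();t=s["tool_pos"];m=camera_model("wrist");i=cv2.imread("pics/w4.png")[:,:,::-1].copy()
print(helddish(m,i,t))
m3=np.load("w3.png.npy",allow_pickle=True).item();i=cv2.imread("pics/w3.png")[:,:,::-1].copy()
for c,st in blobs(blue(i,70,30),200,20000): print(c,st,plane(m3,(c[0],st[1]+st[3]-.5),.013)+[0,.0195,0],plane(m3,(c[0],st[1]-.5),.005)-[0,.0195,0])
E
```

```text
(array([253.4107, 248.9711]), array([ 218,  214,   72,   70, 3908], dtype=int32), array([-0.002 ,  0.0004]), array([ 0.0017, -0.    ]))
[208.3947  47.3239] [ 187   24   44   48 1667] [0.4161 0.1986 0.013 ] [0.4203 0.1993 0.005 ]
[250.8496 184.8034] [ 232  166   39   39 1190] [0.4418 0.0721 0.013 ] [0.4453 0.0706 0.005 ]
```

Request:
drive_tool([
  {"x": 0.018, "y": 0.0035, "z": -0.15, "wx": 0, "wy": 0, "wz": 0},
  {"x": 0, "y": 0, "z": -0.12, "wx": 0, "wy": 0, "wz": 0},
  {"x": 0, "y": 0, "z": 0, "wx": 0, "wy": 0, "wz": 0},
  {"x": 0, "y": 0, "z": 0, "wx": 0, "wy": 0, "wz": 0},
  {"x": 0, "y": 0, "z": -0.03, "wx": 0, "wy": 0, "wz": 0},
  {"x": 0, "y": 0, "z": -0.03, "wx": 0, "wy": 0, "wz": 0},
  {"x": 0, "y": 0, "z": -0.03, "wx": 0, "wy": 0, "wz": 0},
  {"x": 0, "y": 0, "z": 0, "wx": 0, "wy": 0, "wz": 0},
  {"x": 0, "y": 0, "z": 0, "wx": 0, "wy": 0, "wz": 0},
])

```text
time: 6.68
tool_pos: [0.6079, 0.1224, 0.0142]
tcp_rot: [[0.094, 0.996, -0.0], [0.996, -0.094, -0.0], [-0.0, -0.0, -1.0]]
force: [-0.2, -0.9, 0.4]
gripper_width: 0.398
grasp_force: 30.0
```

Request:
drive_tool([
  {"x": -0.005, "y": 0, "z": -0.004, "wx": 0, "wy": 0, "wz": 0},
  {"x": 0, "y": 0, "z": -0.004, "wx": 0, "wy": 0, "wz": 0},
  {"x": 0, "y": 0, "z": 0, "wx": 0, "wy": 0, "wz": 0},
  {"x": 0, "y": 0, "z": 0, "wx": 0, "wy": 0, "wz": 0},
])

```text
time: 7.18
tool_pos: [0.6069, 0.1224, 0.0127]
tcp_rot: [[0.094, 0.996, 0.0], [0.996, -0.094, 0.0], [0.0, 0.0, -1.0]]
force: [-1.2, 0.6, -0.1]
gripper_width: 0.399
grasp_force: 30.0
```

Request:
drive_tool([
  {"x": 0, "y": 0, "z": 0, "wx": 0, "wy": 0, "wz": 0},
  {"x": 0, "y": 0, "z": 0, "wx": 0, "wy": 0, "wz": 0},
  {"x": 0, "y": 0, "z": 0, "wx": 0, "wy": 0, "wz": 0},
], fingers=0.55)

```text
time: 7.55
tool_pos: [0.6069, 0.1224, 0.0127]
tcp_rot: [[0.094, 0.996, 0.0], [0.996, -0.094, 0.0], [0.0, 0.0, -1.0]]
force: [0.2, -0.6, -0.3]
gripper_width: 0.543
grasp_force: 0.0
```

Request:
drive_tool([
  {"x": 0, "y": 0, "z": 0.25, "wx": 0, "wy": 0, "wz": 0},
  {"x": 0, "y": 0, "z": 0.25, "wx": 0, "wy": 0, "wz": 0},
  {"x": -0.235, "y": 0.095, "z": 0, "wx": 0, "wy": 0, "wz": 0},
  {"x": -0.235, "y": 0.095, "z": 0, "wx": 0, "wy": 0, "wz": 0},
  {"x": -0.235, "y": 0.095, "z": 0, "wx": 0, "wy": 0, "wz": 0},
  {"x": -0.235, "y": 0.095, "z": 0, "wx": 0, "wy": 0, "wz": 0},
  {"x": 0, "y": 0, "z": 0, "wx": 0, "wy": 0, "wz": 0},
  {"x": 0, "y": 0, "z": 0, "wx": 0, "wy": 0, "wz": 0},
  {"x": 0, "y": 0, "z": 0, "wx": 0, "wy": 0, "wz": 0},
], fingers=0.6)

```text
time: 8.68
tool_pos: [0.42, 0.1982, 0.113]
tcp_rot: [[0.095, 0.995, 0.001], [0.995, -0.095, 0.0], [0.0, 0.001, -1.0]]
force: [0.2, 0.4, 0.1]
gripper_width: 0.602
grasp_force: 0.0
```

```bash
python3 look.py w5.png; python3 - <<'E'
from h import *
m=np.load("w5.png.npy",allow_pickle=True).item();i=cv2.imread("pics/w5.png")[:,:,::-1].copy()
for c,st in blobs(blue(i,70,30),200,20000): print(c,st,plane(m,(c[0],st[1]+st[3]-.5),.013)+[0,.0195,0],plane(m,(c[0],st[1]-.5),.005)-[0,.0195,0])
m,i=shot("top")
m0=camera_model("top")
for c,st in blobs(blue(i),40,400):
    if c[1]>150: print("top",c,plane(m,c,.013),plane(m,c,.019))
E
```

```text
8.675 [0.42   0.1982 0.113 ] [ 0.9955 -0.0949  0.0007] [ 0.0007  0.0001 -1.    ]
blue [250.3001  71.5864] [ 226   46   49   52 2009] [0.4271 0.2982 0.012 ]
   tri [0.4269 0.2981 0.0093] 0.0003145671501984362
blue [251.6247 195.6127] [ 230  174   44   44 1508] [0.4185 0.1991 0.012 ]
   tri [0.4184 0.1986 0.0107] 6.376502421091669e-05
blue [471.3099 260.8464] [ 446  240   49   42 1452] [0.6116 0.1186 0.012 ]
   tri [0.4691 0.2445 0.2244] 0.002083210783698664
rec (array([0.6168, 0.2315]), np.float32(0.020450002)) tri (array([0.6176, 0.2312, 0.0087]), np.float64(1.5758107910450372e-05))
rec (array([0.6112, 0.1773]), np.float32(0.020525001)) tri (array([0.6125, 0.1765, 0.008 ]), np.float64(9.663615893428773e-05))
rec (array([0.6133, 0.1168]), np.float32(0.01975)) tri (array([0.6053, 0.1233, 0.0214]), np.float64(0.00034742997284808005))
[250.29961089  71.59824903] [ 226   46   50   53 2056] [0.42515178 0.29790267 0.013     ] [0.42891356 0.29808383 0.005     ]
[251.61957226 195.58263124] [ 230  174   44   44 1543] [0.41666007 0.19914269 0.013     ] [0.42020876 0.19724924 0.005     ]
[469.81005917 259.52781065] [ 445  238   50   44 1690] [0.61148488 0.11735442 0.013     ] [0.61278425 0.11898393 0.005     ]
top [236.82608696 173.33333333] [0.6076968  0.12323748 0.013     ] [0.60683789 0.12305686 0.019     ]
```

Request:
drive_tool([
  {"x": -0.007, "y": 0.002, "z": -0.25, "wx": 0, "wy": 0, "wz": 0},
  {"x": 0, "y": 0, "z": -0.18, "wx": 0, "wy": 0, "wz": 0},
  {"x": 0, "y": 0, "z": -0.1, "wx": 0, "wy": 0, "wz": 0},
  {"x": 0, "y": 0, "z": 0, "wx": 0, "wy": 0, "wz": 0},
  {"x": 0, "y": 0, "z": 0, "wx": 0, "wy": 0, "wz": 0},
  {"x": 0, "y": 0, "z": 0, "wx": 0, "wy": 0, "wz": 0},
])

```text
time: 9.52
tool_pos: [0.4188, 0.1991, 0.0081]
tcp_rot: [[0.094, 0.996, 0.003], [0.996, -0.094, 0.001], [0.001, 0.002, -1.0]]
force: [-0.3, 0.5, 0.2]
gripper_width: 0.599
grasp_force: 0.0
```

Request:
drive_tool([
  {"x": 0, "y": 0, "z": 0, "wx": 0, "wy": 0, "wz": 0},
  {"x": 0, "y": 0, "z": 0, "wx": 0, "wy": 0, "wz": 0},
  {"x": 0, "y": 0, "z": 0, "wx": 0, "wy": 0, "wz": 0},
  {"x": 0, "y": 0, "z": 0, "wx": 0, "wy": 0, "wz": 0},
], fingers=0)

```text
time: 10.02
tool_pos: [0.4178, 0.1989, 0.007]
tcp_rot: [[0.094, 0.996, 0.001], [0.996, -0.094, 0.0], [0.0, 0.0, -1.0]]
force: [-1.0, -0.6, 3.5]
gripper_width: 0.398
grasp_force: 30.0
```

Request:
drive_tool([
  {"x": 0, "y": 0, "z": 0.2, "wx": 0, "wy": 0, "wz": 0},
  {"x": 0, "y": 0, "z": 0.2, "wx": 0, "wy": 0, "wz": 0},
  {"x": 0.243, "y": -0.0275, "z": 0, "wx": 0, "wy": 0, "wz": 0},
  {"x": 0.243, "y": -0.0275, "z": 0, "wx": 0, "wy": 0, "wz": 0},
  {"x": 0.243, "y": -0.0275, "z": 0, "wx": 0, "wy": 0, "wz": 0},
  {"x": 0.243, "y": -0.0275, "z": 0, "wx": 0, "wy": 0, "wz": 0},
  {"x": 0, "y": 0, "z": 0, "wx": 0, "wy": 0, "wz": 0},
  {"x": 0, "y": 0, "z": 0, "wx": 0, "wy": 0, "wz": 0},
  {"x": 0, "y": 0, "z": 0, "wx": 0, "wy": 0, "wz": 0},
])

```text
time: 11.15
tool_pos: [0.6106, 0.177, 0.0864]
tcp_rot: [[0.093, 0.996, -0.001], [0.996, -0.093, -0.0], [-0.0, -0.001, -1.0]]
force: [-0.0, 0.0, -0.2]
gripper_width: 0.398
grasp_force: 30.0
```

```bash
python3 held.py w6.png; python3 - <<'E'
from h import *
t=status.get_state()["tool_pos"];m=camera_model("wrist");i=cv2.imread("pics/w6.png")[:,:,::-1].copy()
print(helddish(m,i,t))
E
```

```text
11.15 [0.6106 0.177  0.0864] [ 0.9956 -0.0934 -0.0009] [-0.0009 -0.0001 -1.    ]
blue [253.6575 252.9641] [ 219  216   70   75 4178] at held height [0.6105 0.1764 0.0924] off tcp [-0.0001 -0.0007  0.006 ]
rec [256.0568 135.0336] (array([0.6173, 0.2315]), np.float32(0.020875001))
rec [255.6551 205.9046] (array([0.6132, 0.1773]), np.float32(0.019625))
rec [255.4178 268.7308] (array([0.6063, 0.1161]), np.float32(0.019425001))
(array([253.52724732, 252.81672101]), array([ 218,  215,   72,   77, 4294], dtype=int32), array([-0.0023315 , -0.00474665]), array([ 0.00168916, -0.00063482]))
```

Request:
drive_tool([
  {"x": 0.0025, "y": 0, "z": -0.15, "wx": 0, "wy": 0, "wz": 0},
  {"x": 0, "y": 0, "z": -0.12, "wx": 0, "wy": 0, "wz": 0},
  {"x": 0, "y": 0, "z": 0, "wx": 0, "wy": 0, "wz": 0},
  {"x": 0, "y": 0, "z": 0, "wx": 0, "wy": 0, "wz": 0},
  {"x": 0, "y": 0, "z": -0.03, "wx": 0, "wy": 0, "wz": 0},
  {"x": 0, "y": 0, "z": -0.03, "wx": 0, "wy": 0, "wz": 0},
  {"x": 0, "y": 0, "z": -0.025, "wx": 0, "wy": 0, "wz": 0},
  {"x": 0, "y": 0, "z": 0, "wx": 0, "wy": 0, "wz": 0},
  {"x": 0, "y": 0, "z": 0, "wx": 0, "wy": 0, "wz": 0},
])

```text
time: 12.32
tool_pos: [0.6125, 0.1768, 0.0156]
tcp_rot: [[0.094, 0.996, -0.0], [0.996, -0.094, 0.0], [0.0, -0.0, -1.0]]
force: [0.8, -0.4, -0.6]
gripper_width: 0.4
grasp_force: 30.0
```

Request:
drive_tool([
  {"x": 0, "y": 0, "z": -0.006, "wx": 0, "wy": 0, "wz": 0},
  {"x": 0, "y": 0, "z": -0.006, "wx": 0, "wy": 0, "wz": 0},
  {"x": 0, "y": 0, "z": 0, "wx": 0, "wy": 0, "wz": 0},
  {"x": 0, "y": 0, "z": 0, "wx": 0, "wy": 0, "wz": 0},
])

```text
time: 12.82
tool_pos: [0.6124, 0.1768, 0.0133]
tcp_rot: [[0.094, 0.996, 0.0], [0.996, -0.094, 0.0], [0.0, 0.0, -1.0]]
force: [0.1, -0.4, -1.0]
gripper_width: 0.4
grasp_force: 30.0
```

Request:
drive_tool([
  {"x": 0, "y": 0, "z": 0, "wx": 0, "wy": 0, "wz": 0},
  {"x": 0, "y": 0, "z": 0, "wx": 0, "wy": 0, "wz": 0},
  {"x": 0, "y": 0, "z": 0, "wx": 0, "wy": 0, "wz": 0},
], fingers=0.55)

```text
time: 13.2
tool_pos: [0.6124, 0.1768, 0.0133]
tcp_rot: [[0.094, 0.996, 0.0], [0.996, -0.094, 0.0], [0.0, 0.0, -1.0]]
force: [-0.6, -0.5, 0.7]
gripper_width: 0.545
grasp_force: 0.0
```

Request:
drive_tool([
  {"x": 0, "y": 0, "z": 0.25, "wx": 0, "wy": 0, "wz": 0},
  {"x": 0, "y": 0, "z": 0.25, "wx": 0, "wy": 0, "wz": 0},
  {"x": -0.232, "y": 0.152, "z": 0, "wx": 0, "wy": 0, "wz": 0},
  {"x": -0.232, "y": 0.152, "z": 0, "wx": 0, "wy": 0, "wz": 0},
  {"x": -0.232, "y": 0.152, "z": 0, "wx": 0, "wy": 0, "wz": 0},
  {"x": -0.232, "y": 0.152, "z": 0, "wx": 0, "wy": 0, "wz": 0},
  {"x": 0, "y": 0, "z": 0, "wx": 0, "wy": 0, "wz": 0},
  {"x": 0, "y": 0, "z": 0, "wx": 0, "wy": 0, "wz": 0},
  {"x": 0, "y": 0, "z": 0, "wx": 0, "wy": 0, "wz": 0},
], fingers=0.6)

```text
time: 14.32
tool_pos: [0.4279, 0.298, 0.1135]
tcp_rot: [[0.095, 0.995, 0.001], [0.995, -0.095, 0.0], [0.0, 0.001, -1.0]]
force: [-1.4, 0.4, 0.2]
gripper_width: 0.6
grasp_force: 0.0
```

```bash
python3 look.py w7.png
```

```text
14.325 [0.4279 0.298  0.1135] [ 0.9954 -0.0953  0.0005] [ 0.0005  0.0001 -1.    ]
blue [491.4477  38.0523] [ 474    0   38   78 2716] [0.618  0.4045 0.012 ]
blue [252.6727 195.9833] [ 231  175   44   43 1497] [0.4272 0.2983 0.012 ]
   tri [0.427  0.2977 0.0103] 0.00015104234366206375
rec (array([0.6168, 0.232 ]), np.float32(0.020525001)) tri (array([0.6177, 0.2313, 0.0086]), np.float64(1.2820221535511916e-05))
rec (array([0.6072, 0.1685]), np.float32(0.018575002)) tri (array([0.6076, 0.1744, 0.0155]), np.float64(0.0040745476846211414))
rec (array([0.615 , 0.1138]), np.float32(0.017875)) tri (array([0.6065, 0.1237, 0.021 ]), np.float64(0.001517221313853604))
```

Dish 3 is at (.427,.298), and the tool is already there.

Request:
drive_tool([
  {"x": -0.004, "y": 0, "z": -0.25, "wx": 0, "wy": 0, "wz": 0},
  {"x": 0, "y": 0, "z": -0.18, "wx": 0, "wy": 0, "wz": 0},
  {"x": 0, "y": 0, "z": -0.1, "wx": 0, "wy": 0, "wz": 0},
  {"x": 0, "y": 0, "z": 0, "wx": 0, "wy": 0, "wz": 0},
  {"x": 0, "y": 0, "z": 0, "wx": 0, "wy": 0, "wz": 0},
  {"x": 0, "y": 0, "z": 0, "wx": 0, "wy": 0, "wz": 0},
])

```text
time: 15.12
tool_pos: [0.4273, 0.2989, 0.0088]
tcp_rot: [[0.094, 0.996, 0.002], [0.996, -0.094, 0.001], [0.002, 0.002, -1.0]]
force: [0.1, -0.2, -0.7]
gripper_width: 0.599
grasp_force: 0.0
```

Request:
drive_tool([
  {"x": 0, "y": 0, "z": 0, "wx": 0, "wy": 0, "wz": 0},
  {"x": 0, "y": 0, "z": 0, "wx": 0, "wy": 0, "wz": 0},
  {"x": 0, "y": 0, "z": 0, "wx": 0, "wy": 0, "wz": 0},
  {"x": 0, "y": 0, "z": 0, "wx": 0, "wy": 0, "wz": 0},
], fingers=0)

```text
time: 15.62
tool_pos: [0.4262, 0.2986, 0.0077]
tcp_rot: [[0.094, 0.996, 0.001], [0.996, -0.094, 0.0], [0.0, 0.0, -1.0]]
force: [-0.4, -1.0, 2.7]
gripper_width: 0.398
grasp_force: 30.0
```

Request:
drive_tool([
  {"x": 0, "y": 0, "z": 0.2, "wx": 0, "wy": 0, "wz": 0},
  {"x": 0, "y": 0, "z": 0.2, "wx": 0, "wy": 0, "wz": 0},
  {"x": 0.239, "y": -0.083, "z": 0, "wx": 0, "wy": 0, "wz": 0},
  {"x": 0.239, "y": -0.083, "z": 0, "wx": 0, "wy": 0, "wz": 0},
  {"x": 0.239, "y": -0.083, "z": 0, "wx": 0, "wy": 0, "wz": 0},
  {"x": 0.239, "y": -0.083, "z": 0, "wx": 0, "wy": 0, "wz": 0},
  {"x": 0, "y": 0, "z": 0, "wx": 0, "wy": 0, "wz": 0},
  {"x": 0, "y": 0, "z": 0, "wx": 0, "wy": 0, "wz": 0},
  {"x": 0, "y": 0, "z": 0, "wx": 0, "wy": 0, "wz": 0},
])

```text
time: 16.75
tool_pos: [0.6159, 0.2326, 0.0869]
tcp_rot: [[0.093, 0.996, -0.001], [0.996, -0.093, -0.0], [-0.0, -0.001, -1.0]]
force: [0.2, 0.9, 0.1]
gripper_width: 0.395
grasp_force: 30.0
```

```bash
python3 held.py w8.png; python3 - <<'E'
from h import *
t=status.get_state()["tool_pos"];m=camera_model("wrist");i=cv2.imread("pics/w8.png")[:,:,::-1].copy()
print(helddish(m,i,t))
E
```

```text
16.75 [0.6159 0.2326 0.0869] [ 0.9957 -0.0929 -0.001 ] [-0.001  -0.0001 -1.    ]
blue [253.7124 253.3232] [ 219  216   70   75 4162] at held height [0.6158 0.2317 0.0929] off tcp [-0.0001 -0.0009  0.006 ]
blue [254.8336 333.6313] [ 232  320   46   32 1226] at held height [0.6116 0.1796 0.0929] off tcp [-0.0042 -0.0529  0.006 ]
rec [255.794  206.6541] (array([0.6183, 0.2312]), np.float32(0.019700002))
rec [255.4007 269.281 ] (array([0.6115, 0.1695]), np.float32(0.0194))
rec [255.162  325.1478] (array([0.6063, 0.1146]), np.float32(0.01955))
(array([253.63657624, 253.18709074]), array([ 218,  216,   72,   76, 4276], dtype=int32), array([-0.00223565, -0.00477918]), array([ 0.00170706, -0.00124182]))
```

Request:
drive_tool([
  {"x": 0.001, "y": 0, "z": -0.15, "wx": 0, "wy": 0, "wz": 0},
  {"x": 0, "y": 0, "z": -0.12, "wx": 0, "wy": 0, "wz": 0},
  {"x": 0, "y": 0, "z": 0, "wx": 0, "wy": 0, "wz": 0},
  {"x": 0, "y": 0, "z": 0, "wx": 0, "wy": 0, "wz": 0},
  {"x": 0, "y": 0, "z": -0.03, "wx": 0, "wy": 0, "wz": 0},
  {"x": 0, "y": 0, "z": -0.03, "wx": 0, "wy": 0, "wz": 0},
  {"x": 0, "y": 0, "z": -0.025, "wx": 0, "wy": 0, "wz": 0},
  {"x": 0, "y": 0, "z": 0, "wx": 0, "wy": 0, "wz": 0},
  {"x": 0, "y": 0, "z": 0, "wx": 0, "wy": 0, "wz": 0},
])

```text
time: 17.92
tool_pos: [0.6175, 0.232, 0.0162]
tcp_rot: [[0.094, 0.996, 0.0], [0.996, -0.094, 0.0], [0.0, 0.0, -1.0]]
force: [-0.3, -0.3, 0.5]
gripper_width: 0.399
grasp_force: 30.0
```

Request:
drive_tool([
  {"x": 0, "y": 0, "z": -0.006, "wx": 0, "wy": 0, "wz": 0},
  {"x": 0, "y": 0, "z": -0.006, "wx": 0, "wy": 0, "wz": 0},
  {"x": 0, "y": 0, "z": 0, "wx": 0, "wy": 0, "wz": 0},
  {"x": 0, "y": 0, "z": 0, "wx": 0, "wy": 0, "wz": 0},
])

```text
time: 18.42
tool_pos: [0.6174, 0.232, 0.0139]
tcp_rot: [[0.094, 0.996, 0.0], [0.996, -0.094, 0.0], [0.0, 0.0, -1.0]]
force: [0.1, -0.4, -0.5]
gripper_width: 0.399
grasp_force: 30.0
```

Request:
drive_tool([
  {"x": 0, "y": 0, "z": 0, "wx": 0, "wy": 0, "wz": 0},
  {"x": 0, "y": 0, "z": 0, "wx": 0, "wy": 0, "wz": 0},
  {"x": 0, "y": 0, "z": 0, "wx": 0, "wy": 0, "wz": 0},
], fingers=0.55)

```text
time: 18.8
tool_pos: [0.6174, 0.232, 0.0139]
tcp_rot: [[0.094, 0.996, 0.0], [0.996, -0.094, 0.0], [0.0, 0.0, -1.0]]
force: [1.2, -0.2, 0.5]
gripper_width: 0.549
grasp_force: 0.0
```

Request:
drive_tool([
  {"x": 0, "y": 0, "z": 0.3, "wx": 0, "wy": 0, "wz": 0},
  {"x": 0, "y": -0.2, "z": 0.2, "wx": 0, "wy": 0, "wz": 0},
  {"x": 0, "y": -0.2, "z": 0.2, "wx": 0, "wy": 0, "wz": 0},
  {"x": -0.1, "y": -0.2, "z": 0.2, "wx": 0, "wy": 0, "wz": 0},
  {"x": -0.1, "y": -0.2, "z": 0.2, "wx": 0, "wy": 0, "wz": 0},
  {"x": 0, "y": 0, "z": 0, "wx": 0, "wy": 0, "wz": 0},
  {"x": 0, "y": 0, "z": 0, "wx": 0, "wy": 0, "wz": 0},
  {"x": 0, "y": 0, "z": 0, "wx": 0, "wy": 0, "wz": 0},
])

```text
time: 19.8
tool_pos: [0.5767, 0.0727, 0.2318]
tcp_rot: [[0.093, 0.996, -0.003], [0.996, -0.093, 0.0], [-0.0, -0.003, -1.0]]
force: [-0.6, 0.8, 0.2]
gripper_width: 0.548
grasp_force: 0.0
```

```bash
python3 - <<'E'
from h import *
np.set_printoptions(precision=4,suppress=True)
s=status.get_state();print(s["time"],s["tool_pos"])
m,i=shot("wrist","w9.png")
for c,st in blobs(blue(i),200,20000): print(c,st,plane(m,c,.017))
u,v=proj(m,[.612,.177,.01]).astype(int)
cr=i[max(0,v-110):v+110,u-110:u+110];print(u,v,cr.shape)
cv2.imwrite("pics/w9c.png",cv2.resize(cr.clip(0,255),None,fx=2.6,fy=2.6,interpolation=2)[:,:,::-1])
E
```

```text
19.8 [0.5767 0.0727 0.2318]
[278.3546  17.818 ] [ 260    0   38   38 1176] [0.6169 0.2311 0.017 ]
[277.833  73.143] [ 261   55   35   37 1042] [0.6125 0.1768 0.017 ]
[276.4233 124.2574] [260 107  34  35 952] [0.6069 0.1223 0.017 ]
276 73 (183, 220, 3)
```

View pics/w9c.png

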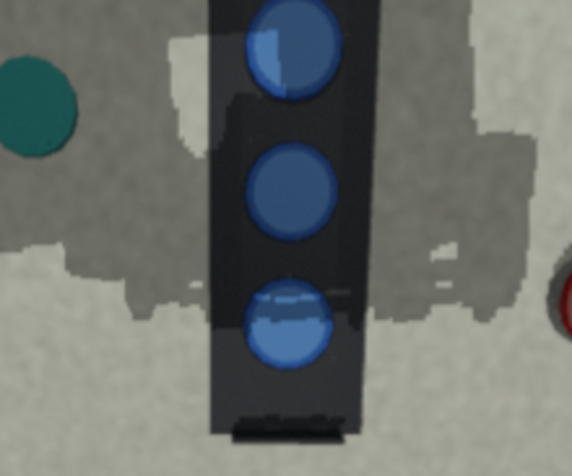

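The dishes are at (292,47), (291,192) and (288,322) in the crop, each concentric with its recess. Their positions at seated height are within 0.5 mm of the recess centres. Next is the handle.

Request:
drive_tool([
  {"x": -0.05, "y": -0.17, "z": 0.085, "wx": 0, "wy": 0, "wz": -0.22},
  {"x": -0.05, "y": -0.17, "z": 0.085, "wx": 0, "wy": 0, "wz": -0.22},
  {"x": -0.05, "y": -0.17, "z": 0.085, "wx": 0, "wy": 0, "wz": -0.22},
  {"x": -0.05, "y": -0.17, "z": 0.085, "wx": 0, "wy": 0, "wz": -0.22},
  {"x": -0.05, "y": -0.17, "z": 0.085, "wx": 0, "wy": 0, "wz": -0.22},
  {"x": -0.05, "y": -0.17, "z": 0.085, "wx": 0, "wy": 0, "wz": -0.22},
  {"x": -0.05, "y": -0.17, "z": 0.085, "wx": 0, "wy": 0, "wz": -0.22},
  {"x": -0.05, "y": -0.17, "z": 0.085, "wx": 0, "wy": 0, "wz": -0.22},
  {"x": -0.05, "y": -0.17, "z": 0.085, "wx": 0, "wy": 0, "wz": -0.22},
  {"x": -0.05, "y": -0.17, "z": 0.085, "wx": 0, "wy": 0, "wz": -0.22},
], fingers=0.5)

```text
time: 21.1
tool_pos: [0.4775, -0.2685, 0.4029]
tcp_rot: [[0.318, 0.948, -0.002], [0.948, -0.318, 0.001], [0.001, -0.002, -1.0]]
force: [0.1, -0.5, -0.0]
gripper_width: 0.497
grasp_force: 0.0
```

Request:
drive_tool([
  {"x": 0, "y": 0, "z": 0, "wx": 0, "wy": 0, "wz": 0},
  {"x": 0, "y": 0, "z": 0, "wx": 0, "wy": 0, "wz": 0},
])

```text
time: 21.35
tool_pos: [0.4777, -0.2672, 0.4024]
tcp_rot: [[0.318, 0.948, -0.002], [0.948, -0.318, 0.002], [0.001, -0.002, -1.0]]
force: [-0.1, 0.2, -1.0]
gripper_width: 0.501
grasp_force: 0.0
```

```bash
python3 - <<'E'
from h import *
s=status.get_state();print(s["time"],s["tool_pos"],s["tcp_rot"])
m,i=shot("wrist","w10.png");np.save("w10.npy",m,allow_pickle=True)
for p in([.536,-.146,.17],[.493,-.275,.17]): print(proj(m,p))
E
```

```text
21.35 [ 0.47774097 -0.26724516  0.40238692] [[ 0.31793851  0.94810976 -0.00172499]
 [ 0.94811063 -0.31793554  0.00179423]
 [ 0.00115269 -0.00220593 -0.9999969 ]]
[268.74741663  49.4238193 ]
[267.47999707 168.53795048]
```

View pics/w10.png

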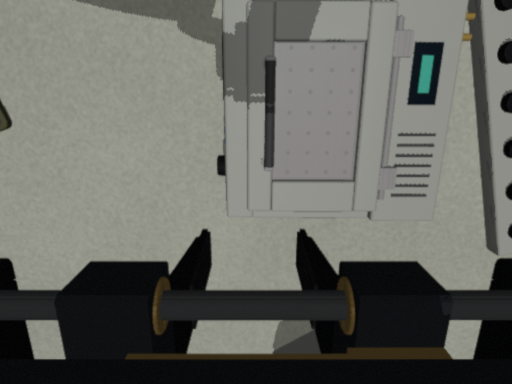

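The bar runs from (270,58) to (269,167), almost along image vertical, so the yaw is nearly right. I'll measure it, move lower and triangulate.

```bash
cat >> h.py <<'E'
def bar(m,i,g=(.515,-.21,.17),half=45):
    u,v=proj(m,g).astype(int);k=i.max(2)<62
    mk=np.zeros(k.shape,np.uint8);a=[max(0,v-3*half),v+3*half,max(0,u-half),u+half];mk[a[0]:a[1],a[2]:a[3]]=k[a[0]:a[1],a[2]:a[3]]
    cs,_=cv2.findContours(mk,0,2)
    c=max((c for c in cs if cv2.minAreaRect(c)[1][0]*0+max(cv2.minAreaRect(c)[1])>60),key=lambda c:cv2.contourArea(c)*(1 if abs(c[:,0,0].mean()-u)<20 else .01))
    r=cv2.minAreaRect(c);b=cv2.boxPoints(r);b=b[np.argsort(b[:,1])];return r,(b[0]+b[1])/2,(b[2]+b[3])/2
E
python3 - <<'E'
from h import *
m=np.load("w10.npy",allow_pickle=True).item();i=cv2.imread("pics/w10.png")[:,:,::-1].copy()
r,a,b=bar(m,i);print(r,a,b,plane(m,a,.17),plane(m,b,.17),plane(m,(a+b)/2,.17))
A=plane(m,a,.17);B=plane(m,b,.17);d=(A-B);print(np.linalg.norm(d),d/np.linalg.norm(d))
mt=camera_model("top");it=cv2.imread("pics/top0.png")[:,:,::-1].copy()
k=(it.max(2)<75).astype(np.uint8);k[:183]=0;k[212:]=0;k[:,:328]=0;k[:,396:]=0
cs,_=cv2.findContours(k,0,2);c=max(cs,key=cv2.contourArea);rt=cv2.minAreaRect(c);print(rt)
print("tri",tri([ray(m,(a+b)/2),ray(mt,rt[0])]))
E
```

```text
((269.4847717285156, 113.00489807128906), (10.03989315032959, 106.0956039428711), 0.5787256360054016) [270.02057  59.95981] [268.94897 166.04999] [ 0.53400532 -0.15693853  0.17      ] [ 0.49567687 -0.27260099  0.17      ] [ 0.51567178 -0.21225688  0.17      ]
0.12184774918051322 [0.31456019 0.94923753 0.        ]
((359.788818359375, 196.17872619628906), (51.604698181152344, 5.559388160705566), 17.281497955322266)
tri (array([ 0.51713719, -0.21356368,  0.1421151 ]), np.float64(0.0006230516698092218))
```

Request:
drive_tool([
  {"x": 0, "y": 0, "z": -0.2, "wx": 0, "wy": 0, "wz": 0},
  {"x": 0.06, "y": 0, "z": -0.2, "wx": 0, "wy": 0, "wz": 0},
  {"x": 0.06, "y": 0, "z": -0.2, "wx": 0, "wy": 0, "wz": 0},
  {"x": 0.06, "y": 0.2, "z": 0, "wx": 0, "wy": 0, "wz": 0},
  {"x": 0, "y": 0.05, "z": 0, "wx": 0, "wy": 0, "wz": 0},
  {"x": 0, "y": 0, "z": 0, "wx": 0, "wy": 0, "wz": 0},
  {"x": 0, "y": 0, "z": 0, "wx": 0, "wy": 0, "wz": 0},
])

```text
time: 22.28
tool_pos: [0.5135, -0.2184, 0.2844]
tcp_rot: [[0.319, 0.948, 0.001], [0.948, -0.319, -0.001], [-0.001, 0.001, -1.0]]
force: [0.1, 0.0, -0.2]
gripper_width: 0.497
grasp_force: 0.0
```

```bash
python3 - <<'E'
from h import *
np.set_printoptions(precision=4,suppress=True)
s=status.get_state();print(s["time"],s["tool_pos"])
m0=np.load("w10.npy",allow_pickle=True).item();i0=cv2.imread("pics/w10.png")[:,:,::-1].copy()
m,i=shot("wrist","w11.png")
r0,a0,b0=bar(m0,i0);r,a,b=bar(m,i);print(r,a,b)
for p,q in((a0,a),(b0,b)): print(tri([ray(m0,p),ray(m,q)]))
for z in(.16,.17): print(plane(m,a,z),plane(m,b,z))
E
```

```text
22.275 [ 0.5135 -0.2184  0.2844]
((250.5, 303.0), (89.0, 26.0), 0.0) [250.5 290. ] [250.5 316. ]
(array([ 0.5213, -0.1778,  0.3924]), np.float64(0.004589119425642176))
(array([ 0.5   , -0.2466,  0.3035]), np.float64(0.00203261287756046))
[ 0.477  -0.3179  0.16  ] [ 0.4671 -0.3471  0.16  ]
[ 0.4791 -0.312   0.17  ] [ 0.4695 -0.3402  0.17  ]
```

```bash
python3 - <<'E'
from h import *
np.set_printoptions(precision=4,suppress=True)
m0=np.load("w10.npy",allow_pickle=True).item();i0=cv2.imread("pics/w10.png")[:,:,::-1].copy()
m=camera_model("wrist");i=cv2.imread("pics/w11.png")[:,:,::-1].copy()
r0,a0,b0=bar(m0,i0)
for p in(plane(m0,a0,.17),plane(m0,b0,.17)): print("expect",proj(m,p))
k=(i.max(2)<62).astype(np.uint8);k[285:]=0
cs,_=cv2.findContours(k,0,2)
for c in cs:
    if cv2.contourArea(c)>150: print(cv2.minAreaRect(c),c[:,0].min(0),c[:,0].max(0))
cv2.imwrite("pics/w11c.png",i[:,100:400,::-1])
E
```

```text
expect [253.1899 117.4407]
expect [253.8086 250.1487]
((501.0, 271.5), (25.0, 20.0), 90.0) [491 259] [511 284]
((8.0, 271.5), (25.0, 16.0), 90.0) [  0 259] [ 16 284]
((366.5, 256.5), (55.0, 143.0), 90.0) [295 229] [438 284]
((139.0, 250.0), (68.0, 142.0), 90.0) [ 68 216] [210 284]
((253.5, 185.0), (13.0, 134.0), 0.0) [247 118] [260 252]
((456.8378601074219, 125.97296142578125), (36.16777038574219, 82.8570785522461), 9.462322235107422) [433  88] [481 164]
```

View pics/w11c.png

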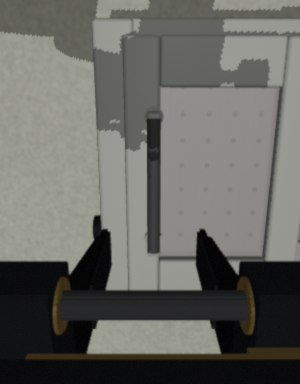

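The bar is at (253,185) in the full frame, centred between the fingers, and its extent agrees with a height of 0.17 m (expected rows 117–250, seen 118–252). I'll descend and grip.

Request:
drive_tool([
  {"x": 0.011, "y": 0.031, "z": -0.25, "wx": 0, "wy": 0, "wz": 0},
  {"x": 0, "y": 0, "z": -0.2, "wx": 0, "wy": 0, "wz": 0},
  {"x": 0, "y": 0, "z": -0.13, "wx": 0, "wy": 0, "wz": 0},
  {"x": 0, "y": 0, "z": -0.09, "wx": 0, "wy": 0, "wz": 0},
  {"x": 0, "y": 0, "z": 0, "wx": 0, "wy": 0, "wz": 0},
  {"x": 0, "y": 0, "z": 0, "wx": 0, "wy": 0, "wz": 0},
  {"x": 0, "y": 0, "z": 0, "wx": 0, "wy": 0, "wz": 0},
])

```text
time: 23.2
tool_pos: [0.5165, -0.2123, 0.1516]
tcp_rot: [[0.319, 0.948, 0.002], [0.948, -0.319, -0.001], [-0.0, 0.003, -1.0]]
force: [-0.3, -0.4, 0.9]
gripper_width: 0.5
grasp_force: 0.0
```

Request:
drive_tool([
  {"x": 0, "y": 0, "z": 0, "wx": 0, "wy": 0, "wz": 0},
  {"x": 0, "y": 0, "z": 0, "wx": 0, "wy": 0, "wz": 0},
  {"x": 0, "y": 0, "z": 0, "wx": 0, "wy": 0, "wz": 0},
  {"x": 0, "y": 0, "z": 0, "wx": 0, "wy": 0, "wz": 0},
  {"x": 0, "y": 0, "z": 0, "wx": 0, "wy": 0, "wz": 0},
  {"x": 0, "y": 0, "z": 0, "wx": 0, "wy": 0, "wz": 0},
], fingers=0)

```text
time: 23.95
tool_pos: [0.5158, -0.2118, 0.1498]
tcp_rot: [[0.319, 0.948, 0.0], [0.948, -0.319, -0.0], [0.0, 0.0, -1.0]]
force: [1.3, -0.3, -0.7]
gripper_width: 0.117
grasp_force: 30.0
```

```bash
python3 - <<'E'
import numpy as np
R=np.hypot(.160,.048);p0=np.arctan2(.048,.160);e=np.array([.949,-.3146]);P=[]
for t in np.radians(np.arange(0,51,2.5)):
    P.append([*(e*(R*np.cos(p0)-R*np.cos(p0+t))),R*np.sin(p0+t)-.048])
P=np.array(P);print(np.round(np.diff(P,axis=0)/.2,3));print(P[-1])
E
```

```text
[[ 0.011 -0.004  0.035]
 [ 0.012 -0.004  0.034]
 [ 0.013 -0.004  0.034]
 [ 0.015 -0.005  0.033]
 [ 0.016 -0.005  0.032]
 [ 0.018 -0.006  0.031]
 [ 0.019 -0.006  0.031]
 [ 0.02  -0.007  0.03 ]
 [ 0.021 -0.007  0.029]
 [ 0.022 -0.007  0.028]
 [ 0.024 -0.008  0.027]
 [ 0.025 -0.008  0.026]
 [ 0.026 -0.009  0.024]
 [ 0.027 -0.009  0.023]
 [ 0.028 -0.009  0.022]
 [ 0.028 -0.009  0.021]
 [ 0.029 -0.01   0.019]
 [ 0.03  -0.01   0.018]
 [ 0.031 -0.01   0.017]
 [ 0.031 -0.01   0.015]]
[ 0.08913399 -0.02954853  0.10542092]
```

Bar gripped, with a width of about 11 mm. I'll lift along the arc.

Request:
drive_tool([
  {"x": 0.011, "y": -0.004, "z": 0.035, "wx": 0, "wy": 0, "wz": 0},
  {"x": 0.012, "y": -0.004, "z": 0.034, "wx": 0, "wy": 0, "wz": 0},
  {"x": 0.013, "y": -0.004, "z": 0.034, "wx": 0, "wy": 0, "wz": 0},
  {"x": 0.015, "y": -0.005, "z": 0.033, "wx": 0, "wy": 0, "wz": 0},
  {"x": 0.016, "y": -0.005, "z": 0.032, "wx": 0, "wy": 0, "wz": 0},
  {"x": 0.018, "y": -0.006, "z": 0.031, "wx": 0, "wy": 0, "wz": 0},
  {"x": 0, "y": 0, "z": 0, "wx": 0, "wy": 0, "wz": 0},
])

```text
time: 24.82
tool_pos: [0.5324, -0.2174, 0.1904]
tcp_rot: [[0.319, 0.948, -0.001], [0.948, -0.319, 0.0], [-0.0, -0.001, -1.0]]
force: [-2.4, -1.4, -3.2]
gripper_width: 0.117
grasp_force: 30.0
```

Forces are low, so I'll continue.

Request:
drive_tool([
  {"x": 0.019, "y": -0.006, "z": 0.031, "wx": 0, "wy": 0, "wz": 0},
  {"x": 0.02, "y": -0.007, "z": 0.03, "wx": 0, "wy": 0, "wz": 0},
  {"x": 0.021, "y": -0.007, "z": 0.029, "wx": 0, "wy": 0, "wz": 0},
  {"x": 0.022, "y": -0.007, "z": 0.028, "wx": 0, "wy": 0, "wz": 0},
  {"x": 0.024, "y": -0.008, "z": 0.027, "wx": 0, "wy": 0, "wz": 0},
  {"x": 0.025, "y": -0.008, "z": 0.026, "wx": 0, "wy": 0, "wz": 0},
  {"x": 0.026, "y": -0.009, "z": 0.024, "wx": 0, "wy": 0, "wz": 0},
])

```text
time: 25.7
tool_pos: [0.5632, -0.2278, 0.2306]
tcp_rot: [[0.319, 0.948, -0.003], [0.948, -0.319, 0.0], [-0.001, -0.002, -1.0]]
force: [-8.0, 0.8, 2.9]
gripper_width: 0.117
grasp_force: 30.0
```

Request:
drive_tool([
  {"x": 0.027, "y": -0.009, "z": 0.023, "wx": 0, "wy": 0, "wz": 0},
  {"x": 0.028, "y": -0.009, "z": 0.022, "wx": 0, "wy": 0, "wz": 0},
  {"x": 0.028, "y": -0.009, "z": 0.021, "wx": 0, "wy": 0, "wz": 0},
  {"x": 0.029, "y": -0.01, "z": 0.019, "wx": 0, "wy": 0, "wz": 0},
  {"x": 0.03, "y": -0.01, "z": 0.018, "wx": 0, "wy": 0, "wz": 0},
  {"x": 0.031, "y": -0.01, "z": 0.017, "wx": 0, "wy": 0, "wz": 0},
  {"x": 0.031, "y": -0.01, "z": 0.015, "wx": 0, "wy": 0, "wz": 0},
  {"x": 0, "y": 0, "z": 0, "wx": 0, "wy": 0, "wz": 0},
  {"x": 0, "y": 0, "z": 0, "wx": 0, "wy": 0, "wz": 0},
  {"x": 0, "y": 0, "z": 0, "wx": 0, "wy": 0, "wz": 0},
])

```text
time: 26.95
tool_pos: [0.6055, -0.2422, 0.26]
tcp_rot: [[0.319, 0.948, 0.003], [0.948, -0.319, -0.003], [-0.002, 0.004, -1.0]]
force: [-5.7, -0.8, 6.2]
gripper_width: 0.116
grasp_force: 30.0
```

```bash
python3 - <<'E'
from h import *
np.set_printoptions(precision=4,suppress=True)
s=status.get_state();t=s["tool_pos"];print(s["time"],t,s["force"],s["qvel"])
d=t-np.array([.5158,-.2118,.1498]);dx=d[:2]@np.array([.949,-.3146]);print("disp",dx,d[2])
R=np.hypot(.16,.048);print("theta from z,x",np.degrees(np.arctan2(.048+d[2],.16-dx))-16.70,"R",np.hypot(.048+d[2],.16-dx),R)
m,a=shot("scene","s2.png");mt,b=shot("top","t2.png")
for c,st in blobs(blue(b),40,400):
    if c[1]>140: print("top blue",c,plane(mt,c,.017))
cv2.imwrite("pics/fin.png",np.hstack([cv2.resize(a[90:330,60:400],None,fx=1.2,fy=1.2),cv2.resize(b[80:272,150:450],None,fx=1.3,fy=1.5)[:288]])[:,:,::-1])
E
```

```text
26.95 [ 0.6055 -0.2422  0.26  ] [-5.6645 -0.846   6.2405] [-0.      0.     -0.0005  0.0001 -0.0007 -0.0011]
disp 0.09464980281810173 0.11020961554566666
theta from z,x 50.856396710713895 R 0.17117514633503494 0.1670449041425688
top blue [200.7445 170.927 ] [0.6175 0.2322 0.017 ]
top blue [218.9362 172.0638] [0.6125 0.1771 0.017 ]
top blue [236.8    173.4143] [0.6069 0.1232 0.017 ]
```

View pics/fin.png

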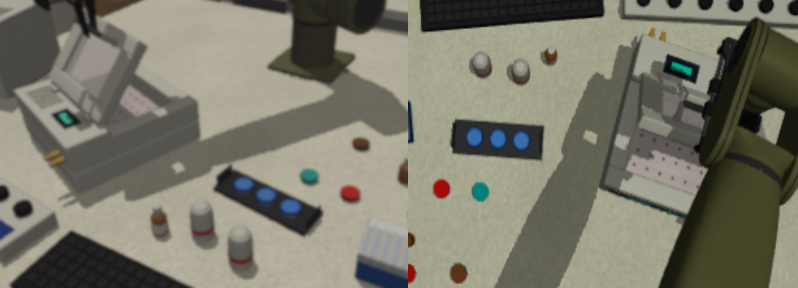

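The scene half shows the lid raised and held by the gripper, with three blue dishes in the carrier at about (243,185), (267,195) and (291,207). Vials, cases and look-alikes are all standing. The lid angle works out at about 50°, so I'll check that it stays steady.

Request:
drive_tool([
  {"x": 0, "y": 0, "z": 0, "wx": 0, "wy": 0, "wz": 0},
  {"x": 0, "y": 0, "z": 0, "wx": 0, "wy": 0, "wz": 0},
  {"x": 0, "y": 0, "z": 0, "wx": 0, "wy": 0, "wz": 0},
  {"x": 0, "y": 0, "z": 0, "wx": 0, "wy": 0, "wz": 0},
  {"x": 0, "y": 0, "z": 0, "wx": 0, "wy": 0, "wz": 0},
  {"x": 0, "y": 0, "z": 0, "wx": 0, "wy": 0, "wz": 0},
])

```text
time: 27.8
tool_pos: [0.6054, -0.2422, 0.26]
tcp_rot: [[0.319, 0.948, 0.003], [0.948, -0.319, -0.003], [-0.002, 0.004, -1.0]]
force: [-5.4, -0.5, 6.0]
gripper_width: 0.117
grasp_force: 30.0
```

```bash
python3 - <<'E'
from h import *
np.set_printoptions(precision=4,suppress=True)
s=status.get_state();print(s["time"],s["tool_pos"],s["force"],s["ft_torque"])
# independent angle check: clear-window/white lid seen by the wrist: bar in the wrist view
m,i=shot("wrist","w12.png")
k=(i.max(2)<62).astype(np.uint8);k[300:]=0
cs,_=cv2.findContours(k,0,2)
for c in cs:
    if cv2.contourArea(c)>100: print(cv2.minAreaRect(c),c[:,0].min(0),c[:,0].max(0))
e=np.array([.949,-.3146]);n=np.array([.3146,.949]);c=np.array([.5157,-.2123])+e*.0939
for z in(.275,.279):
  for h in(-.056,.056): print(z,h,proj(m,[*(c+n*h),z]))
E
```

```text
27.8 [ 0.6054 -0.2422  0.26  ] [-5.4241 -0.5067  5.9934] [-0.155   1.2819  0.0306]
((497.0, 215.5), (25.0, 28.0), 90.0) [483 203] [511 228]
((255.5, 224.0), (150.0, 511.0), 90.0) [  0 149] [511 299]
((494.69232177734375, 158.53846740722656), (32.55527877807617, 25.8873291015625), 11.309932708740234) [478 145] [511 171]
((367.28521728515625, 134.98257446289062), (39.30344772338867, 83.3750228881836), 4.635463237762451) [345  95] [390 175]
((490.5, 95.0), (28.0, 35.0), 90.0) [473  81] [508 109]
((485.7353515625, 24.441173553466797), (30.31694984436035, 38.56315994262695), 75.96376037597656) [468   8] [504  41]
0.275 -0.056 [252.9192 348.3054]
0.275 0.056 [251.8212 151.8284]
0.279 -0.056 [252.9419 353.4955]
0.279 0.056 [251.8211 153.1811]
```

```bash
python3 -c "
from workcell import hand_in
print(hand_in())"
```

```text
the job is handed in; nothing more can be done
None
```

The three blue dishes are in the carrier's recesses, each within about 0.5 mm of its centre. The gripper was holding the lid steady at an estimated 50° (within about 1°) when I handed the job in at about 28 s, and no verdict came back.

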